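Unclip the blue wire spool

TASK

The blue wire spool has to come off its spindle: take the hooked pick with the green handle, let its hook down into the ring of the blue spool's yellow retaining clip and pull the clip sideways out of its shaft groove until it is clear of the shaft. Do not touch the clip with the fingers and leave the orange spool's clip in place. Finally lay the pick back across the two rails of the tool rest and let go.

Things in the scene. Friction and masses are not known exactly. Their poses are not given: they have to be found in the camera images.
- pick_grip (a point): Centre of the hooked pick's green handle, a bar 14 mm wide, 16 mm high, from 65 mm behind to 60 mm ahead of this point; x axis along it to the hook, z up; 80 g. Its 6 mm steel wire bends straight down 110 mm ahead: the hook, its tip 40 mm below the handle's centre. A red straight pick lies beside it, 100 mm off on one side or the other.
- blue_clip (a point): Middle of the blue spool's flat yellow C clip, 4 mm thick, on the shaft's axis; it lies on the spool's flat top (140 mm across, 2 mm below this point). Its pull ring stands up from the spool top, 14 mm tall, 24 mm clear inside, open below, centred 40 mm along the clip's -x (towards the robot). 5 to 10 N along -x spreads its sprung arms; clear after 25 mm. Shaft head 12 mm above this point.
- orange_clip (a point): Middle of the identical clip on the orange spool, which stands at the same height beside the blue one, on one side or the other. It must stay in its groove.
- tool_rest: Fixed rest: two aluminium rails along its y, 220 mm long, 16 mm wide, centred at x = -40 and +40 mm, tops 60 mm above the bench; origin on the bench under its middle. Open between the rails except for end blocks beyond 94 mm from the middle. The picks lie across both rails, about along its x, hook free on the +x side, handle centre 68 mm up, at y near +50 or -50 mm.
There are look-alikes about, which are no part of the job. Of the things shaped like the part that bears pick_grip, the green one is meant.

How it is judged:
By the outcome, as a careful person would: the job done as asked, in the order asked, and still so for the second after the job is handed in, with the robot touching nothing.
It also fails if it takes over 45 s, if anything falls off the work surface, if the arm or the gripper's body presses on something with over 40 N, if the wrist force passes 120 N, or if a joint passes its speed limit or range.

ROBOT

A 6-joint arm with a two-finger parallel gripper is mounted at the origin on the work surface. World frame = base frame: x ahead of the robot, y to its left, z up, the work surface at z = 0. Lengths are in m, angles in degrees, forces in N, time in s.
With the tool pointing down it reaches from about 0.25 to 0.725 m from the base axis. Payload 9.7 kg.
Tool frame: the origin (TCP) lies between the finger pads; the fingertips stand 22 mm ahead of it and the grasp point (between the pads) lies 3 mm ahead of it; z points along the fingers, y is the line along which they close (so a half turn about z gives the same grasp; the last joint's range is limited). The gripper opens to 85 mm and grips with 20 to 120 N. Pads are 22 mm wide; open, the fingers measure 114 mm over their backs; the gripper's body (76 mm by 85 mm) begins 54 mm behind the grasp point. The pads swing forward as they close: fully open they stand 13 mm farther back than shut.
Start: joints at [72.307, 4.979, 10.078, 95.1, 0, 90], TCP at [0.167, 0.524, 0.253] pointing down, gripper open.
Joint ranges: [-179.16, 179.16], [-48.56, 103.87], [-65.8, 70.77], [-126.05, 130.52], [-82.76, 87.17], [-180, 180]. Speed limits (degrees/s): [127.2, 127.2, 147.25, 180, 180, 180].

INTERFACE

Orientations are given as [roll, pitch, yaw] about the fixed x, y, z axes, in that order (R = Rz(yaw) Ry(pitch) Rx(roll)).
In Python, from workcell import bot, viewer, finder gives the robot as it stands.
- The arm moves only by the tool move_arm, never from a script. Its arguments are lists of equal length, an entry for each row: "offset": the shift along the tool's x, y, z in cm, a list of three; "twist": the turn, a rotation vector about the tool's x, y, z in rad, a list of three; "grip": the opening, from 0 (shut) to 1 (fully open). In form: {"offset": [[x, y, z], ...], "twist": [[ax, ay, az], ...], "grip": [grip, ...]}. A call has 1 to 5 rows; each row shifts and turns the commanded pose from where the row before left it, along the tool's axes as they then stand; what a row does not reach is not made up. A row lasts 1/10 s, in which the tool goes at most 50 mm and 8.59 degrees, less where a joint would pass 70% of its speed; a pose out of reach is approached as far as the arm can. A call is refused whole if a number of a shift passes 5 or a number of a turn 0.15, either way. A call with a gripper value outside its range is refused whole. The fingers move at their own pace and stop on an object; "force" is the grip in N (left out, the last holds). Time passes only in rows, so rows that do not move let the fingers close. It gives the time, the measured TCP pose, the force, the opening and the grip force at its end, in the units of the state.
- bot.get_obs(): the state, without advancing time (a new reading comes with each control period).
- viewer.camera(name): name is "side" or "top"; returns a dict with "color" (420x560x3 uint8, red, green, blue), "depth" (420x560 float32, m along the optical axis (not along the pixel's ray), 0 where there is no reading), "vfov" (degrees; the focal length in pixels is half the picture's height over the tangent of half this angle, whatever the lens; pixels are square), "cx", "cy" (the principal point, pixels), "position" and "attitude" of the camera in the world. Camera axes: x right, y down, z forward; pixel columns grow to the right and rows downward; lengths in m; the calibration is good to about 2 mm. A picture is of the moment at which its call begins.
- bot.job_done(): hands the job in; it is judged then, once.
Trained networks look in a picture, given as the dict that the camera call returned (one of the last four; its "shot" number tells which), for a name from the list of things; names that differ only in an ending like _2 or _b are one class to them, and where a whole thing is asked for, a point or a joint stands for the part that bears it (a point fixed in the world has none). Each returns a list of dicts, best first, with "p" (0 to 1); they miss things now and then, are a little off and sometimes report something else, mostly with a low value. They report only what shows in the picture. A call takes as long as a camera call. They do not tell look-alikes from the thing itself.
- finder.boxes_of(picture, thing): "position" ([column, row] in pixels, amid what is visible of it).
- finder.pinpoint(picture, thing): "position" ([column, row] in pixels: a listed point, or the origin of a listed thing).
The state is a dict: "time": time; "q": joint angles; "qd": joint speeds; "joint_efforts": joint torques, N m; "ee_pos": TCP position; "tcp_rot": TCP orientation; "wrist_force": force on the tool from outside, world axes, zero at the start; "torque": the same for the moment, N m; "opening": finger opening in m; "grasp_force": force on a finger pad.
Only numpy, scipy, OpenCV 4.12 (cv2) and the standard library are available. Lean on these libraries where they do the work, as an engineer would, in place of code of your own. Each camera call takes 0.05 s, during which the arm holds its last target. There are 200 camera calls.

## Working session

There is one attempt and no reset: what is moved stays moved. The work goes in short steps, Python scripts to look and compute and a tool call to move; the robot and the scene stay as the last step left them, time stands still between calls to the robot, and variables do not carry over. Pictures are saved under pics/ and viewed, at most 10 in all, crops included, and the job is handed in when it is done.

Besides the shell and the picture viewer there is one more tool, called after ">>>" in YAML: its name, and indented under it one key for each argument. move_arm: Moves the arm, as the interface text tells. Its arguments: {"type":"object","properties":{"offset":{"type":"array","items":{"type":"array","items":{"type":"number"}}},"twist":{"type":"array","items":{"type":"array","items":{"type":"number"}}},"grip":{"type":"array","items":{"type":"number"}},"force":{"type":"number"}},"required":["offset","twist","grip"]}

```bash
ls; mkdir -p pics; cat > h.py <<'E'
import numpy as np, cv2
from scipy.spatial.transform import Rotation as R
from workcell import bot, viewer, finder
def shot(n):
    return viewer.camera(n)
def att(p):
    a=np.array(p["attitude"],float)
    return a if a.shape==(3,3) else R.from_euler('xyz',a,degrees=True).as_matrix()
def ray(p,uv):
    f=p["color"].shape[0]/2/np.tan(np.radians(p["vfov"]/2))
    d=np.array([(uv[0]-p["cx"])/f,(uv[1]-p["cy"])/f,1.])
    return np.array(p["position"]),att(p)@d
def dep(p,uv):
    o,d=ray(p,uv);u,v=int(round(uv[0])),int(round(uv[1]))
    w=p["depth"][max(v-1,0):v+2,max(u-1,0):u+2];w=w[w>0]
    return o+d*np.median(w) if w.size else None
def plane(p,uv,z):
    o,d=ray(p,uv);return o+d*(z-o[2])/d[2]
def tri(p,a,q,b):
    o1,d1=ray(p,a);o2,d2=ray(q,b)
    s=np.linalg.lstsq(np.c_[d1,-d2],o2-o1,rcond=None)[0]
    A=o1+s[0]*d1;B=o2+s[1]*d2;return (A+B)/2,np.linalg.norm(A-B)
def save(p,n,crop=None,k=1):
    im=p["color"][...,::-1]
    if crop: im=im[crop[1]:crop[3],crop[0]:crop[2]]
    cv2.imwrite("pics/"+n,cv2.resize(im,None,fx=k,fy=k,interpolation=cv2.INTER_CUBIC))
E
cat > a.py <<'E'
from h import *
np.set_printoptions(precision=4,suppress=True)
for n in("top","side"):
    p=shot(n);save(p,n+"0.png",k=1.4)
    print(n,p["vfov"],p["cx"],p["cy"],p["position"],p["attitude"], [k for k in p])
    for t in("pick_grip","blue_clip","orange_clip","tool_rest"):
        for d in finder.pinpoint(p,t)[:4]:
            print(t,np.array(d["position"]),round(d["p"],2),dep(p,d["position"]))
print(bot.get_obs())
E
python3 a.py
```

```text
pics
top 53.712461723270536 274.9058286853388 212.97596422549904 [ 0.4268 -0.04    0.9228] [-172.8572   -1.1098  -88.8524] ['color', 'depth', 'vfov', 'cx', 'cy', 'position', 'attitude', 'shot']
pick_grip [267. 285.] 0.71 [ 0.3832 -0.0414  0.0002]
pick_grip [426.1 222. ] 0.55 [ 0.5215 -0.3672  0.0759]
blue_clip [182.5 164.3] 0.75 [0.6301 0.1392 0.0793]
blue_clip [392.7 229.8] 0.55 [ 0.5106 -0.3203  0.0012]
orange_clip [257.  171.2] 0.65 [ 0.6192 -0.0153  0.0797]
tool_rest [393.3 229.3] 0.98 [ 0.5118 -0.3219  0.0004]
side 46.47502808733606 276.5176893943821 208.30505990403557 [0.4223 0.7224 0.6643] [-127.4345   -1.185  -170.4271] ['color', 'depth', 'vfov', 'cx', 'cy', 'position', 'attitude', 'shot']
pick_grip [344.9 243.4] 0.74 [ 0.3961 -0.0317  0.0123]
pick_grip [307.6 131.9] 0.66 [ 0.5143 -0.364   0.0747]
blue_clip [207.4 270.6] 0.84 [0.6236 0.1569 0.0772]
blue_clip [305.6 164.4] 0.24 [ 0.5111 -0.3311 -0.0002]
orange_clip [232.9 214.8] 0.71 [0.6169 0.0021 0.0783]
tool_rest [308.4 166.8] 0.79 [ 0.5028 -0.321  -0.    ]
{'time': 0.5, 'q': array([72.3077,  4.982 , 10.076 , 95.1009,  0.0003, 89.999 ]), 'qd': array([0.0224, 0.045 , 0.0474, 0.0526, 0.0513, 0.0632]), 'joint_efforts': array([ -0.001 , -51.9642,  46.4548,   0.0017,  -0.0001,  -0.    ]), 'ee_pos': array([0.1671, 0.524 , 0.2532]), 'tcp_rot': array([-179.9931,   -0.0003,  162.3086]), 'wrist_force': array([-0.4394, -0.2775,  0.1225]), 'torque': array([-0.0093,  0.0557, -0.0283]), 'grasp_force': 0.0, 'opening': 0.08537842809829575}
```

View pics/top0.png

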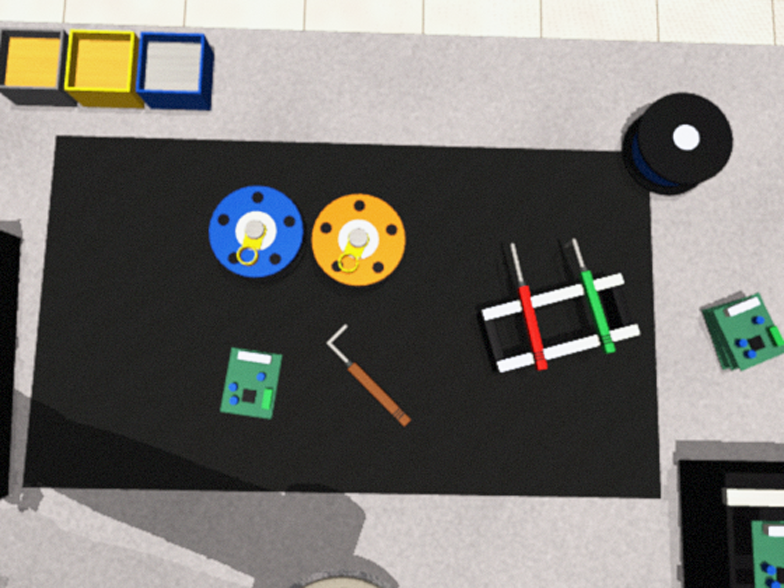

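View pics/side0.png

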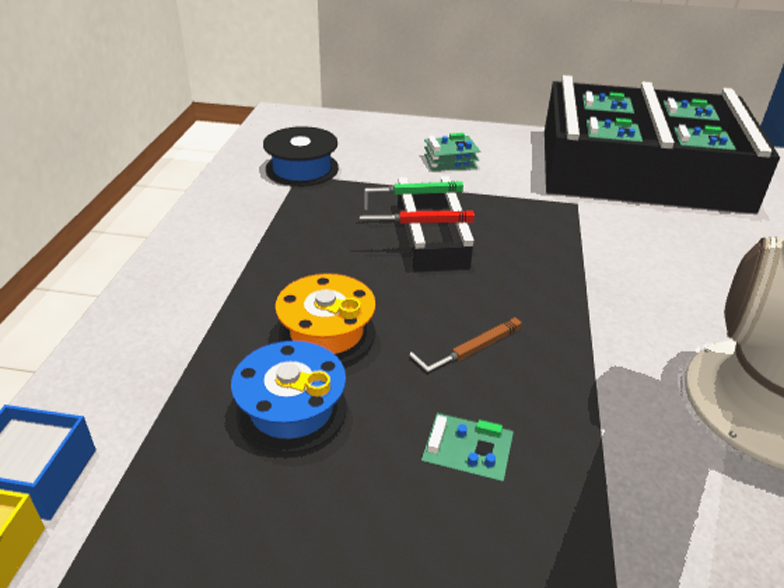

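The top picture shows three pick-like things: the green-handled one on the rest at (427,222), the red straight one at (382,233), and a brown hooked one lying on the bench at (270,280). Blue spool is at (182,165) and orange at (257,171), in original pixels. The green one is meant: it has a green handle, a down-bent hook and sits on the rest 100 mm from the red. Next I confirm it in a crop and measure.

```bash
cat > b.py <<'E'
from h import *
np.set_printoptions(precision=4,suppress=True)
P={n:shot(n) for n in("top","side")}
def pix(p,box,lo,hi):
    hsv=cv2.cvtColor(p["color"],cv2.COLOR_RGB2HSV);m=cv2.inRange(hsv,lo,hi)
    k=np.zeros_like(m);k[box[1]:box[3],box[0]:box[2]]=1
    v,u=np.nonzero(m*k);return np.c_[u,v].astype(float)
G=((45,120,60),(75,255,255));Y=((22,150,110),(34,255,255))
bx={"top":(405,185,450,258),"side":(270,120,340,145)}
by={"top":(150,150,215,200),"side":(165,245,250,300)}
ends={}
for n,p in P.items():
    g=pix(p,bx[n],*G);c=g.mean(0);w=np.linalg.svd(g-c,full_matrices=False)[2][0]
    t=(g-c)@w;e=[c+w*t.min(),c+w*t.max()]
    e.sort(key=lambda a:a[1] if n=="top" else a[0]) # hook end first
    X=np.array([x for x in(dep(p,a) for a in g) if x is not None])
    X=X[(X[:,2]>.06)&(X[:,2]<.09)];C=X.mean(0);d=np.linalg.svd(X-C,full_matrices=False)[2][0]
    d*=np.sign(d[0]);s=(X-C)@d
    print(n,"green px",len(g),c,e,"\n 3D c",C,"yaw",np.degrees(np.arctan2(d[1],d[0])),"span",s.min(),s.max(),"mid",C+d*(s.min()+s.max())/2,"zmax",np.percentile(X[:,2],[10,50,90]))
    ends[n]=e
    y=pix(p,by[n],*Y)
    X=np.array([x for x in(dep(p,a) for a in y) if x is not None])
    print(" yellow",len(y),"px",y.mean(0),y.min(0),y.max(0),"z pct",np.percentile(X[:,2],[5,25,50,75,95]))
    T=X[X[:,2]>np.percentile(X[:,2],95)-.004]
    (cu,cv),r=cv2.minEnclosingCircle(T[:,:2].astype(np.float32));print("  ring top circle",cu,cv,r,"z",np.median(T[:,2]))
for i in(0,1):print("tri end",i,tri(P["top"],ends["top"][i],P["side"],ends["side"][i]))
for t in("blue_clip","orange_clip"):
    a,b=[finder.pinpoint(P[n],t)[0]["position"] for n in P];print(t,tri(P["top"],a,P["side"],b))
p=P["top"];A=cv2.resize(p["color"][180:270,360:470],(440,360),interpolation=cv2.INTER_CUBIC)
B=cv2.resize(p["color"][125:205,140:220],(360,360),interpolation=cv2.INTER_CUBIC)
p=P["side"];
C=cv2.resize(p["color"][115:185,250:350],(400,240),interpolation=cv2.INTER_CUBIC);D=cv2.resize(p["color"][240:310,160:260],(400,240),interpolation=cv2.INTER_CUBIC)
cv2.imwrite("pics/crop1.png",np.vstack([np.hstack([A,B]),np.hstack([C,D])])[...,::-1])
E
python3 b.py
```

```text
top green px 468 [426.7265 222.3312] [array([417.4291, 193.2241]), array([436.0919, 251.6512])] 
 3D c [ 0.522  -0.3678  0.0749] yaw 16.403897374620804 span -0.06165743401251866 0.061849407181845534 mid [ 0.5221 -0.3678  0.0749] zmax [0.0735 0.0752 0.0761]
 yellow 146 px [179.1644 175.5479] [169. 162.] [189. 188.] z pct [0.0682 0.0695 0.0703 0.0755 0.0791]
  ring top circle 0.5946741700172424 0.1518668830394745 0.01479615829885006 z 0.0782433915039546
side green px 340 [305.0853 133.9029] [array([281.8676, 134.8922]), array([330.0358, 132.8399])] 
 3D c [ 0.5202 -0.3615  0.0699] yaw 16.585291643456216 span -0.0637370599871703 0.058436472946814415 mid [ 0.5177 -0.3623  0.0699] zmax [0.0628 0.0709 0.075 ]
 yellow 305 px [220.8885 273.1574] [197. 265.] [234. 282.] z pct [0.0682 0.0694 0.0719 0.0769 0.0789]
  ring top circle 0.5906740427017212 0.15276451408863068 0.015976646915078163 z 0.07802243898908079
tri end 0 (array([ 0.5806, -0.3547,  0.0645]), np.float64(0.005754796965953505))
tri end 1 (array([ 0.4604, -0.3914,  0.0635]), np.float64(0.0018319278515047377))
blue_clip (array([0.6336, 0.1354, 0.058 ]), np.float64(0.0031299415051335893))
orange_clip (array([ 0.6224, -0.0152,  0.0658]), np.float64(0.008710000837023333))
```

View pics/crop1.png

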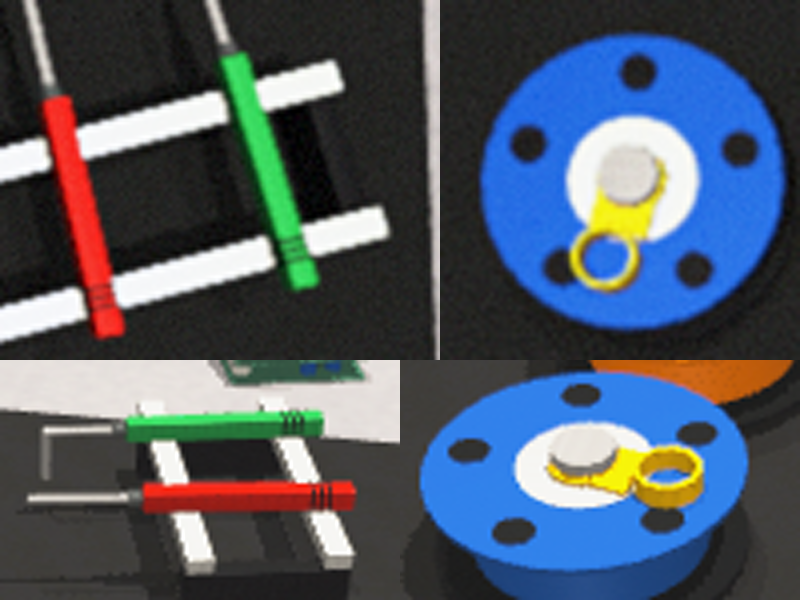

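Crop confirms: the green pick, handle near (427,222) in the top view, has the down-bent hook. The red one is straight. The blue clip's ring is at about (176,182) in the top view, towards the robot and to its left. Now I plan the approach.

```bash
cat > plan.py <<'E'
# usage: plan.py x y z yaw nrows  -> rows in tool axes from the measured pose
import sys,json
from h import *
x,y,z,yaw,n=map(float,sys.argv[1:6]);n=int(n)
o=bot.get_obs();p=np.array(o["ee_pos"]);A=R.from_euler('xyz',o["tcp_rot"],degrees=True)
B=R.from_euler('xyz',[180,0,yaw],degrees=True);tv=(A.inv()*B).as_rotvec()/n
d=(np.array([x,y,z])-p)/n*100
off=[]
C=A
for i in range(n):
    off.append([round(v,2) for v in C.inv().apply(d)]);C=C*R.from_rotvec(tv)
print(p,o["tcp_rot"],o["time"]);print("twist",[round(v,3) for v in tv])
for i in range(0,n,5):print(json.dumps(off[i:i+5]))
E
python3 plan.py .522 -.364 .16 16.5 22
python3 - <<'E'
from h import *
for n,(b) in {"top":(140,125,220,205),"side":(155,235,260,320)}.items():
    p=shot(n);m=cv2.inRange(cv2.cvtColor(p["color"],cv2.COLOR_RGB2HSV),(100,150,120),(118,255,255))
    v,u=np.nonzero(m);X=np.array([x for x in (dep(p,a) for a in zip(u,v) if b[0]<a[0]<b[2] and b[1]<a[1]<b[3]) if x is not None])
    z=np.percentile(X[:,2],70);X=X[abs(X[:,2]-z)<.004]
    print(n,cv2.minEnclosingCircle(X[:,:2].astype(np.float32)),"z",np.median(X[:,2]))
E
```

```text
[0.16713714 0.52399066 0.25331561] [ 1.79997291e+02 -6.76023859e-04  1.62310702e+02] 0.8
twist [np.float64(0.0), np.float64(-0.0), np.float64(0.116)]
[[-2.76, -3.36, 0.42], [-3.13, -3.01, 0.42], [-3.46, -2.63, 0.42], [-3.74, -2.22, 0.42], [-3.97, -1.77, 0.42]]
[[-4.15, -1.3, 0.42], [-4.27, -0.81, 0.42], [-4.34, -0.31, 0.42], [-4.34, 0.19, 0.42], [-4.29, 0.69, 0.42]]
[[-4.18, 1.18, 0.42], [-4.02, 1.65, 0.42], [-3.8, 2.11, 0.42], [-3.53, 2.53, 0.42], [-3.22, 2.92, 0.42]]
[[-2.86, 3.27, 0.42], [-2.46, 3.58, 0.42], [-2.03, 3.84, 0.42], [-1.57, 4.05, 0.42], [-1.1, 4.21, 0.42]]
[[-0.6, 4.3, 0.42], [-0.1, 4.35, 0.42]]
top ((0.633923351764679, 0.14365682005882263), 0.07036880403757095) z 0.06601680832027362
side ((0.6308711171150208, 0.14463813602924347), 0.0710543841123581) z 0.06526521167063004
```

>>> move_arm:
  offset:
    - [-2.76, -3.36, 0.42]
    - [-3.13, -3.01, 0.42]
    - [-3.46, -2.63, 0.42]
    - [-3.74, -2.22, 0.42]
    - [-3.97, -1.77, 0.42]
  twist:
    - [0, 0, 0.116]
    - [0, 0, 0.116]
    - [0, 0, 0.116]
    - [0, 0, 0.116]
    - [0, 0, 0.116]
  grip: [0.9, 0.8, 0.7, 0.6, 0.5]

```text
time: 1.4
ee_pos: [0.2478, 0.3205, 0.2321]
tcp_rot: [180.0, 0.0, 128.8]
wrist_force: [1.2, -0.0, 0.1]
opening: 0.0427
grasp_force: 0.0
```

>>> move_arm:
  offset:
    - [-4.15, -1.3, 0.42]
    - [-4.27, -0.81, 0.42]
    - [-4.34, -0.31, 0.42]
    - [-4.34, 0.19, 0.42]
    - [-4.29, 0.69, 0.42]
  twist:
    - [0, 0, 0.116]
    - [0, 0, 0.116]
    - [0, 0, 0.116]
    - [0, 0, 0.116]
    - [0, 0, 0.116]
  grip: [0.45, 0.45, 0.45, 0.45, 0.45]

```text
time: 1.9
ee_pos: [0.3281, 0.1185, 0.2114]
tcp_rot: [179.9, -0.0, 95.6]
wrist_force: [2.2, 0.4, -0.3]
opening: 0.0386
grasp_force: 0.0
```

>>> move_arm:
  offset:
    - [-4.18, 1.18, 0.42]
    - [-4.02, 1.65, 0.42]
    - [-3.8, 2.11, 0.42]
    - [-3.53, 2.53, 0.42]
    - [-3.22, 2.92, 0.42]
  twist:
    - [0, 0, 0.116]
    - [0, 0, 0.116]
    - [0, 0, 0.116]
    - [0, 0, 0.116]
    - [0, 0, 0.116]
  grip: [0.45, 0.45, 0.45, 0.45, 0.45]

```text
time: 2.4
ee_pos: [0.4079, -0.084, 0.1904]
tcp_rot: [179.9, -0.0, 62.3]
wrist_force: [1.1, 1.2, 0.4]
opening: 0.0385
grasp_force: 0.0
```

```bash
python3 plan.py .522 -.364 .16 16.5 8
```

```text
[ 0.40791673 -0.08398455  0.19037598] [ 1.79948521e+02 -2.32094122e-02  6.23098982e+01] 2.4
twist [np.float64(0.0), np.float64(-0.0), np.float64(0.1)]
[[-2.44, 2.89, 0.38], [-2.14, 3.12, 0.38], [-1.81, 3.32, 0.38], [-1.47, 3.48, 0.38], [-1.12, 3.61, 0.38]]
[[-0.75, 3.7, 0.38], [-0.38, 3.76, 0.38], [-0.0, 3.78, 0.38]]
```

>>> move_arm:
  offset:
    - [-2.44, 2.89, 0.38]
    - [-2.14, 3.12, 0.38]
    - [-1.81, 3.32, 0.38]
    - [-1.47, 3.48, 0.38]
    - [-1.12, 3.61, 0.38]
  twist:
    - [0, 0, 0.1]
    - [0, 0, 0.1]
    - [0, 0, 0.1]
    - [0, 0, 0.1]
    - [0, 0, 0.1]
  grip: [0.45, 0.45, 0.45, 0.45, 0.45]

```text
time: 2.9
ee_pos: [0.4803, -0.2583, 0.1711]
tcp_rot: [180.0, -0.0, 33.7]
wrist_force: [0.4, 0.9, 0.4]
opening: 0.0379
grasp_force: 0.0
```

>>> move_arm:
  offset:
    - [-0.75, 3.7, 0.38]
    - [-0.38, 3.76, 0.38]
    - [0, 3.78, 0.38]
    - [0, 0, 0]
    - [0, 0, 0]
  twist:
    - [0, 0, 0.1]
    - [0, 0, 0.1]
    - [0, 0, 0.1]
    - [0, 0, 0]
    - [0, 0, 0]
  grip: [0.45, 0.45, 0.45, 0.45, 0.45]

```text
time: 3.4
ee_pos: [0.523, -0.3618, 0.1589]
tcp_rot: [-179.9, 0.1, 16.8]
wrist_force: [-0.0, 1.0, -0.1]
opening: 0.0383
grasp_force: 0.0
```

```bash
python3 plan.py .522 -.364 .071 16.5 5
python3 - <<'E'
from h import *
a=shot("top");b=shot("side")
A=cv2.resize(a["color"][170:270,350:490],(560,400));B=cv2.resize(b["color"][60:170,230:390],(240*2,330))
# blue spool: ring and shaft in both
C=cv2.resize(a["color"][125:205,140:220],(240,240))
cv2.imwrite("pics/ov.png",np.hstack([cv2.resize(A,(420,300)),cv2.resize(B,(380,300))])[...,::-1])
E
```

```text
[ 0.52304194 -0.36181479  0.15890574] [-1.79919359e+02  5.80631449e-02  1.67557200e+01] 3.4
twist [np.float64(-0.0), np.float64(0.0), np.float64(0.001)]
[[-0.03, 0.04, 1.76], [-0.03, 0.04, 1.76], [-0.03, 0.04, 1.76], [-0.03, 0.04, 1.76], [-0.03, 0.04, 1.76]]
```

View pics/ov.png

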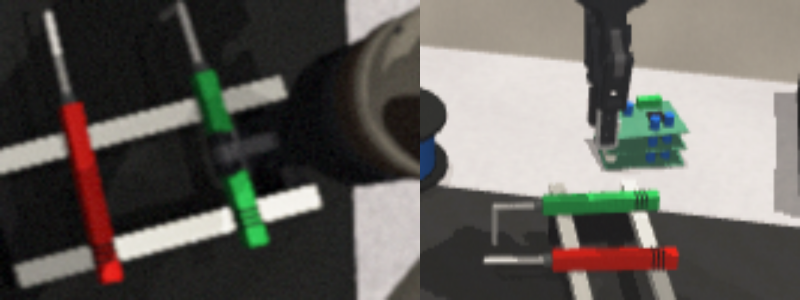

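The gripper stands over the middle of the green handle, with its closing line across it, so I go down.

>>> move_arm:
  offset:
    - [-0.03, 0.06, 2]
    - [-0.03, 0.06, 2]
    - [-0.03, 0.06, 2]
    - [-0.03, 0.06, 1.8]
    - [0, 0.06, 1]
  twist:
    - [0, 0, 0.004]
    - [0, 0, 0]
    - [0, 0, 0]
    - [0, 0, 0]
    - [0, 0, 0]
  grip: [0.45, 0.45, 0.45, 0.45, 0.45]

```text
time: 4.0
ee_pos: [0.5225, -0.3634, 0.0712]
tcp_rot: [-180.0, 0.0, 16.6]
wrist_force: [0.6, -0.5, -0.1]
opening: 0.0383
grasp_force: 0.0
```

>>> move_arm:
  offset:
    - [0, 0, 0]
    - [0, 0, 0]
    - [0, 0, 0]
    - [0, 0, 0]
    - [0, 0, 0]
  twist:
    - [0, 0, 0]
    - [0, 0, 0]
    - [0, 0, 0]
    - [0, 0, 0]
    - [0, 0, 0]
  grip: [0.45, 0.3, 0.2, 0.1, 0]
  force: 80

```text
time: 4.5
ee_pos: [0.5236, -0.365, 0.0736]
tcp_rot: [179.9, -0.1, 16.6]
wrist_force: [-1.0, 1.0, 6.8]
opening: 0.0126
grasp_force: 78.9
```

>>> move_arm:
  offset:
    - [0, 0, 0]
    - [0, 0, -0.5]
    - [0, 0, -1.5]
    - [0, 0, -3]
    - [0, 0, -4]
  twist:
    - [0, 0, 0]
    - [0, 0, 0]
    - [0, 0, 0]
    - [0, 0, 0]
    - [0, 0, 0]
  grip: [0, 0, 0, 0, 0]
  force: 100

```text
time: 5.0
ee_pos: [0.5222, -0.3641, 0.1621]
tcp_rot: [-179.9, 0.1, 16.5]
wrist_force: [0.5, -0.2, -0.4]
opening: 0.012
grasp_force: 97.6
```

>>> move_arm:
  offset:
    - [0, 0, -3]
    - [0, 0, 0]
    - [0, 0, 0]
  twist:
    - [0, 0, 0]
    - [0, 0, 0]
    - [0, 0, 0]
  grip: [0, 0, 0]

```text
time: 5.3
ee_pos: [0.5233, -0.3648, 0.1931]
tcp_rot: [179.9, -0.1, 16.5]
wrist_force: [-0.3, 0.6, -1.7]
opening: 0.0121
grasp_force: 97.7
```

```bash
cat > c.py <<'E'
from h import *
np.set_printoptions(precision=4,suppress=True)
a=shot("top");b=shot("side")
# blue spool shaft head (grey) and ring rim; top-view circle fits
for n,p,bx in(("top",a,(150,140,215,200)),("side",b,(160,240,260,300))):
    X=np.array([[*x,*p["color"][v,u],u,v] for v in range(bx[1],bx[3]) for u in range(bx[0],bx[2]) for x in[dep(p,(u,v))] if x is not None])
    hsv=cv2.cvtColor(X[None,:,3:6].astype(np.uint8),cv2.COLOR_RGB2HSV)[0]
    yel=(hsv[:,1]>120)&(hsv[:,0]>18)&(hsv[:,0]<36)
    gr=(hsv[:,1]<60)&(X[:,2]>.0745)
    for nm,m in(("ring",yel&(X[:,2]>.0745)),("head",gr)):
        if m.sum()>5:print(n,nm,m.sum(),cv2.minEnclosingCircle(X[m,:2].astype(np.float32)),X[m].mean(0)[[0,1,2,6,7]],np.percentile(X[m,2],[50,90]))
o=bot.get_obs();print(o["ee_pos"],o["tcp_rot"],o["opening"],o["grasp_force"],o["wrist_force"])
A=cv2.resize(a["color"][150:290,340:500],(400,350),interpolation=cv2.INTER_CUBIC);B=cv2.resize(b["color"][50:190,230:390],(400,350),interpolation=cv2.INTER_CUBIC)
cv2.imwrite("pics/lift.png",np.hstack([A,B])[...,::-1])
E
python3 c.py
```

```text
top ring 47 ((0.5944709181785583, 0.15169624984264374), 0.015209483914077282) [  0.5941   0.1526   0.0769 175.383  181.4468] [0.077  0.0787]
top head 152 ((0.6139644384384155, 0.14472076296806335), 0.032759178429841995) [  0.6309   0.1429   0.0797 180.7105 163.8553] [0.0798 0.0808]
side ring 120 ((0.5912351608276367, 0.15307345986366272), 0.0156659334897995) [  0.5916   0.1541   0.0774 226.2417 271.8917] [0.0777 0.079 ]
side head 178 ((0.6306521892547607, 0.14474938809871674), 0.014843273907899857) [  0.6298   0.1471   0.0787 205.3652 265.5056] [0.0791 0.0798]
[ 0.5226 -0.3644  0.1909] [-179.924     0.0611   16.5438] 0.01222645575175511 97.65702724456787 [-0.1363 -1.2038 -0.2277]
```

View pics/lift.png

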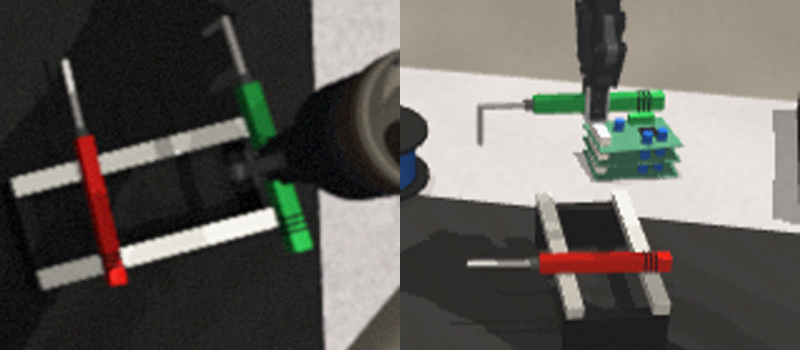

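The pick is held level: hook at about (480,105–145) in the right crop, red pick undisturbed. The shaft is at about (0.631,0.1445) and the ring at (0.593,0.1525), so the clip's yaw is about -12°. I carry the pick over there.

```bash
python3 plan.py .4854 .1753 .175 -12 15
```

```text
[ 0.5226227  -0.3643809   0.19085296] [-1.79924015e+02  6.11270347e-02  1.65438297e+01] 5.4
twist [np.float64(-0.0), np.float64(0.0), np.float64(0.033)]
[[0.79, -3.52, 0.11], [0.67, -3.54, 0.11], [0.55, -3.56, 0.11], [0.43, -3.58, 0.11], [0.31, -3.59, 0.11]]
[[0.19, -3.6, 0.11], [0.07, -3.61, 0.11], [-0.05, -3.61, 0.11], [-0.17, -3.6, 0.11], [-0.28, -3.6, 0.11]]
[[-0.4, -3.58, 0.11], [-0.52, -3.57, 0.11], [-0.64, -3.55, 0.11], [-0.76, -3.53, 0.11], [-0.88, -3.5, 0.11]]
```

>>> move_arm:
  offset:
    - [0.79, -3.52, 0.11]
    - [0.67, -3.54, 0.11]
    - [0.55, -3.56, 0.11]
    - [0.43, -3.58, 0.11]
    - [0.31, -3.59, 0.11]
  twist:
    - [0, 0, 0.033]
    - [0, 0, 0.033]
    - [0, 0, 0.033]
    - [0, 0, 0.033]
    - [0, 0, 0.033]
  grip: [0, 0, 0, 0, 0]

```text
time: 5.9
ee_pos: [0.5095, -0.1833, 0.1849]
tcp_rot: [-179.9, 0.1, 7.0]
wrist_force: [0.3, -0.2, -0.5]
opening: 0.0121
grasp_force: 97.8
```

>>> move_arm:
  offset:
    - [0.19, -3.6, 0.11]
    - [0.07, -3.61, 0.11]
    - [-0.05, -3.61, 0.11]
    - [-0.17, -3.6, 0.11]
    - [-0.28, -3.6, 0.11]
  twist:
    - [0, 0, 0.033]
    - [0, 0, 0.033]
    - [0, 0, 0.033]
    - [0, 0, 0.033]
    - [0, 0, 0.033]
  grip: [0, 0, 0, 0, 0]

```text
time: 6.4
ee_pos: [0.4964, -0.0115, 0.1795]
tcp_rot: [-179.6, 0.1, -1.5]
wrist_force: [-0.1, -0.1, -0.7]
opening: 0.0121
grasp_force: 97.8
```

>>> move_arm:
  offset:
    - [-0.4, -3.58, 0.11]
    - [-0.52, -3.57, 0.11]
    - [-0.64, -3.55, 0.11]
    - [-0.76, -3.53, 0.11]
    - [-0.88, -3.5, 0.11]
  twist:
    - [0, 0, 0.033]
    - [0, 0, 0.033]
    - [0, 0, 0.033]
    - [0, 0, 0.033]
    - [0, 0, 0.033]
  grip: [0, 0, 0, 0, 0]

```text
time: 6.9
ee_pos: [0.466, 0.0247, 0.1838]
tcp_rot: [-173.6, 0.6, -0.5]
wrist_force: [-0.3, 0.4, 0.7]
opening: 0.0122
grasp_force: 97.7
```

>>> move_arm:
  offset:
    - [0, 0, 0]
    - [0, 0, 1]
    - [0, 0, 1]
    - [0, 0, 1]
    - [0, 0, 0]
  twist:
    - [0, 0, 0]
    - [0, 0, 0]
    - [0, 0, 0]
    - [0, 0, 0]
    - [0, 0, 0]
  grip: [0, 0, 0, 0, 0]

```text
time: 7.4
ee_pos: [0.4656, 0.0262, 0.1518]
tcp_rot: [-173.7, 0.7, -0.3]
wrist_force: [-0.7, 0.0, -1.6]
opening: 0.0122
grasp_force: 97.7
```

```bash
python3 - <<'E'
from h import *
a=shot("top");b=shot("side")
o=bot.get_obs();print(o["time"],o["ee_pos"],o["tcp_rot"],o["opening"],o["wrist_force"])
A=cv2.resize(a["color"][130:220,140:220],(480,540),interpolation=cv2.INTER_CUBIC);B=cv2.resize(b["color"][210:310,180:280],(540,540),interpolation=cv2.INTER_CUBIC)
cv2.imwrite("pics/hook.png",cv2.resize(np.hstack([A,B]),(800,424))[...,::-1])
E
```

```text
7.5 [0.46621818 0.02622227 0.15354125] [-173.65943379    0.61081976   -0.28946401] 0.012026307788885828 [ 0.23508372 -0.8366701  -1.19697043]
```

View pics/hook.png

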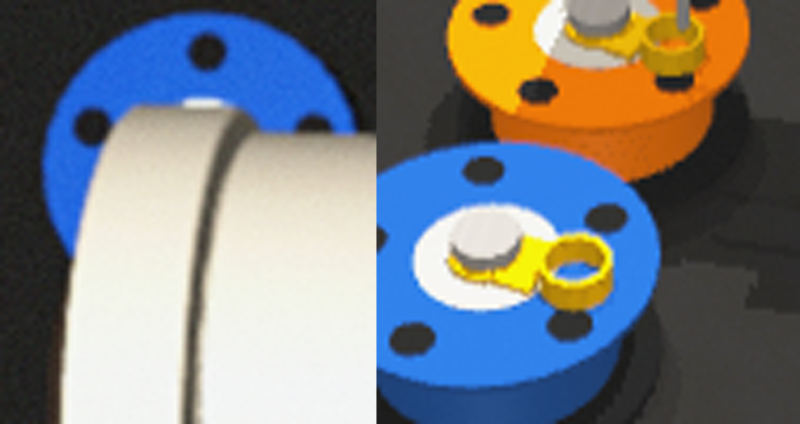

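The arm stalled near y=0.02 with some tilt, and the hook stands just above the orange ring (right crop, about (683,20)). I check the joints before moving on.

```bash
python3 - <<'E'
from h import *
np.set_printoptions(precision=2,suppress=True)
o=bot.get_obs();print(o["q"],o["qd"],o["joint_efforts"],o["torque"])
E
```

```text
[ -0.35  -6.74 -12.7   84.65   6.34 179.94] [-0.06 -0.27  0.89  0.37 -0.05 -0.06] [ -0.   -39.27  46.48   0.03   0.38  -0.  ] [-0.07 -0.06  0.02]
```

>>> move_arm:
  offset:
    - [0, 0, -1]
    - [0, 0, -1]
    - [0, 0, -1]
    - [0, 0, -1]
    - [0, 0, 0]
  twist:
    - [0, 0, 0]
    - [0, 0, 0]
    - [0, 0, 0]
    - [0, 0, 0]
    - [0, 0, 0]
  grip: [0, 0, 0, 0, 0]

```text
time: 8.0
ee_pos: [0.4675, 0.0216, 0.1959]
tcp_rot: [-173.7, 0.4, -0.3]
wrist_force: [-1.2, -0.0, -1.5]
opening: 0.0117
grasp_force: 97.7
```

```bash
python3 - <<'E'
from h import *
np.set_printoptions(precision=2,suppress=True)
o=bot.get_obs();print(o["q"],o["qd"],o["ee_pos"],o["tcp_rot"])
E
```

```text
[ -0.91  -6.72  -8.02  89.16   6.34 179.39] [ 0.2   0.43 -2.22 -1.4  -0.05  0.19] [0.47 0.02 0.2 ] [-173.66    0.39   -0.3 ]
```

Joint 6 sits at its 180° limit (yaw = q1 − q6 + 180). I'll use pick yaw 20° instead, where q6 is about 173°. The pull can still go along the clip's axis. I move there at a safe height.

```bash
python3 plan.py .4896 .1148 .19 20 6
```

```text
[0.46750996 0.02163628 0.1958604 ] [-173.65861704    0.39180264   -0.30240566] 8.0
twist [np.float64(-0.018), np.float64(-0.002), np.float64(-0.059)]
[[0.36, -1.53, 0.27], [0.45, -1.52, 0.24], [0.54, -1.49, 0.21], [0.63, -1.46, 0.18], [0.71, -1.42, 0.15]]
[[0.8, -1.38, 0.12]]
```

>>> move_arm:
  offset:
    - [0.36, -1.53, 0.27]
    - [0.45, -1.52, 0.24]
    - [0.54, -1.49, 0.21]
    - [0.63, -1.46, 0.18]
    - [0.71, -1.42, 0.15]
  twist:
    - [-0.018, -0.002, -0.059]
    - [-0.018, -0.002, -0.059]
    - [-0.018, -0.002, -0.059]
    - [-0.018, -0.002, -0.059]
    - [-0.018, -0.002, -0.059]
  grip: [0, 0, 0, 0, 0]
  force: 115

```text
time: 8.5
ee_pos: [0.4852, 0.1001, 0.1887]
tcp_rot: [-178.8, 0.0, 16.7]
wrist_force: [0.2, -0.0, -1.3]
opening: 0.0121
grasp_force: 115.6
```

>>> move_arm:
  offset:
    - [0.8, -1.38, 0.12]
    - [0, 0, 0]
    - [0, 0, 0]
  twist:
    - [-0.018, -0.002, -0.059]
    - [0, 0, 0]
    - [0, 0, 0]
  grip: [0, 0, 0]

```text
time: 8.8
ee_pos: [0.4886, 0.1151, 0.1877]
tcp_rot: [-179.8, 0.1, 20.0]
wrist_force: [0.2, -0.6, -0.9]
opening: 0.0118
grasp_force: 115.6
```

```bash
python3 plan.py .4896 .1148 .14 20 4
```

```text
[0.48862783 0.11505111 0.18773317] [-1.79779664e+02  1.16052235e-01  1.99689661e+01] 8.8
twist [np.float64(-0.001), np.float64(0.001), np.float64(-0.0)]
[[0.02, 0.02, 1.19], [0.02, 0.02, 1.19], [0.02, 0.02, 1.19], [0.02, 0.02, 1.19]]
```

>>> move_arm:
  offset:
    - [0.02, 0, 1.2]
    - [0.02, 0, 1.2]
    - [0.02, 0, 1.2]
    - [0.02, 0, 1.2]
    - [0, 0, 0]
  twist:
    - [0, 0, 0]
    - [0, 0, 0]
    - [0, 0, 0]
    - [0, 0, 0]
    - [0, 0, 0]
  grip: [0, 0, 0, 0, 0]

```text
time: 9.3
ee_pos: [0.4885, 0.115, 0.1376]
tcp_rot: [-179.8, 0.3, 20.0]
wrist_force: [-0.2, -0.4, -0.7]
opening: 0.0118
grasp_force: 115.6
```

```bash
cat > d.py <<'E'
from h import *
import sys
np.set_printoptions(precision=4,suppress=True)
a=shot("top");b=shot("side");o=bot.get_obs();print(o["time"],o["ee_pos"],o["tcp_rot"],o["wrist_force"])
t=np.array(o["ee_pos"]);x=R.from_euler('xyz',o["tcp_rot"],degrees=True).as_matrix()[:,0]
print("hook expected",t+.11*x,"tip z",t[2]-.045)
# grey wire points near expected hook, side view
h=t+.11*x;W=[]
for v in range(190,300):
    for u in range(180,290):
        p=dep(b,(u,v))
        if p is None: continue
        c=b["color"][v,u].astype(int)
        if np.hypot(*(p-h)[:2])<.02 and p[2]>.083 and c.max()-c.min()<40: W.append(np.r_[p,u,v])
W=np.array(W);
if len(W):
    lo=W[W[:,2]<W[:,2].min()+.02];print("hook pts",len(W),"lowest",W[:,2].min(),"mean low",lo.mean(0))
A=cv2.resize(a["color"][130:220,140:240],(400,360),interpolation=cv2.INTER_CUBIC);B=cv2.resize(b["color"][210:300,180:280],(400,360),interpolation=cv2.INTER_CUBIC)
cv2.imwrite("pics/"+sys.argv[1],np.hstack([A,B])[...,::-1])
E
python3 d.py h2.png
```

```text
9.4 [0.4893 0.1153 0.1397] [-179.7912    0.1122   19.977 ] [-0.5301 -0.531  -0.7078]
hook expected [0.5927 0.1528 0.1395] tip z 0.09469343772327497
hook pts 93 lowest 0.09547725036372456 mean low [  0.5891   0.1575   0.1054 226.5    261.3056]
```

View pics/h2.png

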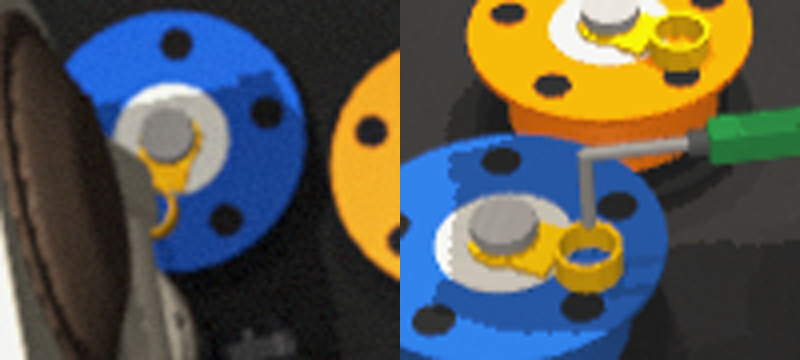

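The right crop shows the hook tip at (588,225), just above the ring (opening centre about (590,242)). It should go about 3 mm towards −y and 2 mm towards +x. I correct this and let the hook down slowly.

>>> move_arm:
  offset:
    - [0.1, 0.35, 0]
    - [0, 0, 0.6]
    - [0, 0, 0.6]
    - [0, 0, 0.5]
    - [0, 0, 0]
  twist:
    - [0, 0, 0]
    - [0, 0, 0]
    - [0, 0, 0]
    - [0, 0, 0]
    - [0, 0, 0]
  grip: [0, 0, 0, 0, 0]

```text
time: 9.9
ee_pos: [0.4911, 0.1124, 0.1219]
tcp_rot: [-179.8, 0.2, 20.0]
wrist_force: [0.6, -0.1, -1.8]
opening: 0.0121
grasp_force: 115.6
```

>>> move_arm:
  offset:
    - [0, 0, 0.3]
    - [0, 0, 0.3]
    - [0, 0, 0.1]
    - [0, 0, 0]
  twist:
    - [0, 0, 0]
    - [0, 0, 0]
    - [0, 0, 0]
    - [0, 0, 0]
  grip: [0, 0, 0, 0]

```text
time: 10.3
ee_pos: [0.4915, 0.1125, 0.1158]
tcp_rot: [-179.8, 0.1, 20.0]
wrist_force: [0.5, 0.6, -1.6]
opening: 0.0121
grasp_force: 115.6
```

```bash
python3 d.py h3.png
```

```text
10.4 [0.4916 0.1125 0.1161] [-179.7991    0.0713   19.9893] [-0.6779 -1.2567 -0.3294]
hook expected [0.595  0.1501 0.1159] tip z 0.07105088187455941
hook pts 83 lowest 0.0834979624975205 mean low [  0.5916   0.1547   0.0934 225.7667 265.2333]
```

View pics/h3.png

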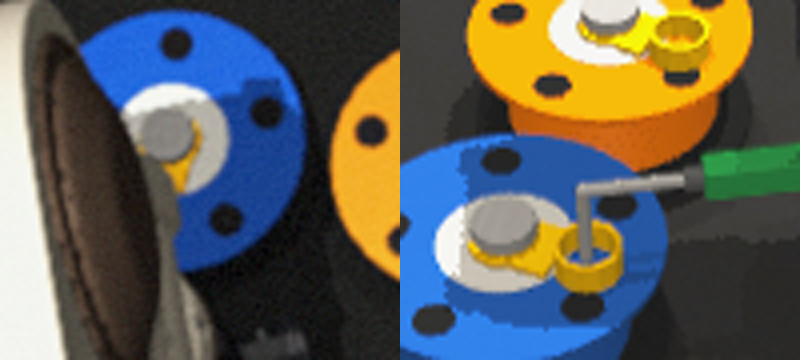

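The hook stands inside the blue ring; the ring's front wall hides the tip at (585,262). There is no contact force. I go 2 mm deeper, then pull along the clip's −x.

>>> move_arm:
  offset:
    - [0, 0, 0.2]
    - [-0.34, -0.21, 0]
    - [-0.34, -0.21, 0]
    - [-0.25, -0.16, 0]
    - [-0.25, -0.16, 0]
  twist:
    - [0, 0, 0]
    - [0, 0, 0]
    - [0, 0, 0]
    - [0, 0, 0]
    - [0, 0, 0]
  grip: [0, 0, 0, 0, 0]

```text
time: 10.9
ee_pos: [0.4781, 0.1155, 0.1142]
tcp_rot: [-179.8, 0.0, 20.0]
wrist_force: [3.7, -1.0, -1.5]
opening: 0.012
grasp_force: 115.6
```

>>> move_arm:
  offset:
    - [-0.25, -0.16, 0]
    - [-0.25, -0.16, 0]
    - [-0.25, -0.16, 0]
    - [-0.25, -0.16, 0]
  twist:
    - [0, 0, 0]
    - [0, 0, 0]
    - [0, 0, 0]
    - [0, 0, 0]
  grip: [0, 0, 0, 0]

```text
time: 11.3
ee_pos: [0.4657, 0.1181, 0.1139]
tcp_rot: [-179.8, 0.1, 20.0]
wrist_force: [-0.1, 0.1, -1.4]
opening: 0.0116
grasp_force: 115.7
```

>>> move_arm:
  offset:
    - [-0.25, -0.16, 0]
    - [-0.25, -0.16, 0]
    - [-0.25, -0.16, 0]
    - [0, 0, 0]
  twist:
    - [0, 0, 0]
    - [0, 0, 0]
    - [0, 0, 0]
    - [0, 0, 0]
  grip: [0, 0, 0, 0]

```text
time: 11.7
ee_pos: [0.4572, 0.1201, 0.114]
tcp_rot: [-179.8, 0.1, 20.0]
wrist_force: [-0.2, 0.5, -0.7]
opening: 0.0119
grasp_force: 115.6
```

```bash
cat > e.py <<'E'
from h import *
np.set_printoptions(precision=4,suppress=True)
o=bot.get_obs();print(o["time"],o["ee_pos"],o["tcp_rot"],o["wrist_force"])
for n in("side","top"):
    p=shot(n);save(p,"now_%s.png"%n)
    hsv=cv2.cvtColor(p["color"],cv2.COLOR_RGB2HSV)
    m=cv2.inRange(hsv,(20,150,90),(34,255,255));v,u=np.nonzero(m)
    X=np.array([x for a in zip(u,v) for x in[dep(p,a)] if x is not None])
    X=X[(X[:,0]>.48)&(X[:,0]<.70)&(X[:,1]>.085)&(X[:,1]<.26)]
    if len(X):
        T=X[X[:,2]>.0745];print(n,"yellow",len(X),X.mean(0),X.min(0),X.max(0),"ring",len(T),(T.min(0)+T.max(0))/2 if len(T) else"")
E
python3 e.py
```

```text
11.7 [0.4572 0.1201 0.114 ] [-179.7885    0.094    20.0018] [-0.1822  0.4648 -0.6528]
side yellow 381 [0.5807 0.1582 0.071 ] [0.5517 0.0856 0.0013] [0.6193 0.1743 0.0957] ring 100 [0.5669 0.16   0.0851]
top yellow 186 [0.5902 0.1509 0.0715] [0.5559 0.1329 0.0662] [0.6202 0.1685 0.11  ] ring 29 [0.5707 0.1558 0.0931]
```

The ring has moved about 26 mm and the force has dropped. I pull 8 mm more for margin and look.

>>> move_arm:
  offset:
    - [-0.25, -0.16, 0]
    - [-0.25, -0.16, 0]
    - [-0.2, -0.12, 0]
    - [0, 0, 0]
  twist:
    - [0, 0, 0]
    - [0, 0, 0]
    - [0, 0, 0]
    - [0, 0, 0]
  grip: [0, 0, 0, 0]

```text
time: 12.2
ee_pos: [0.4492, 0.1218, 0.1141]
tcp_rot: [-179.8, 0.1, 20.0]
wrist_force: [-0.5, -0.3, -1.0]
opening: 0.012
grasp_force: 115.6
```

```bash
python3 d.py h4.png; python3 e.py
```

```text
12.3 [0.4495 0.1218 0.1141] [-179.7971    0.071    19.9967] [-0.7772 -0.0433 -0.4591]
hook expected [0.5529 0.1594 0.114 ] tip z 0.06912846470978994
hook pts 77 lowest 0.08351722158022157 mean low [  0.5501   0.1642   0.0931 249.     272.68  ]
12.3 [0.4495 0.1218 0.1141] [-179.7971    0.071    19.9967] [-0.7772 -0.0433 -0.4591]
side yellow 396 [0.5729 0.1597 0.071 ] [0.5441 0.096  0.0005] [0.612  0.1758 0.0809] ring 109 [0.5592 0.1607 0.0778]
top yellow 192 [0.5809 0.1532 0.0718] [0.5474 0.1345 0.0657] [0.6115 0.1725 0.112 ] ring 39 [0.5616 0.1582 0.0933]
```

View pics/h4.png

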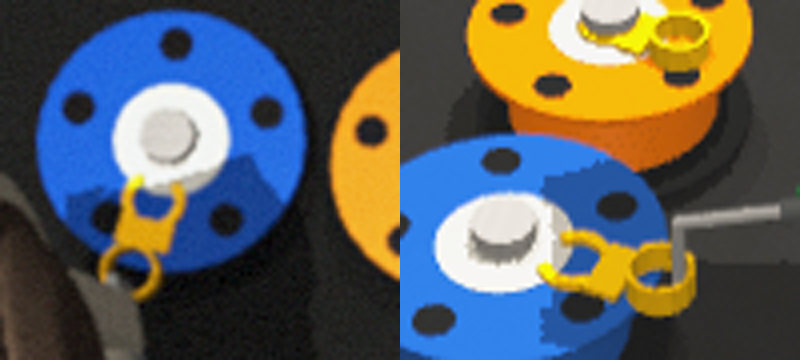

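The clip is fully off the shaft, at about (140,235) in the left crop and (620,270) in the right, lying on the spool top; the orange clip is in place. I back the hook off the ring wall, lift straight up and return.

>>> move_arm:
  offset:
    - [0.25, 0.16, 0]
    - [0.2, 0.12, 0]
    - [0, 0, -0.5]
    - [0, 0, -1]
    - [0, 0, -1.5]
  twist:
    - [0, 0, 0]
    - [0, 0, 0]
    - [0, 0, 0]
    - [0, 0, 0]
    - [0, 0, 0]
  grip: [0, 0, 0, 0, 0]

```text
time: 12.9
ee_pos: [0.4545, 0.1205, 0.1447]
tcp_rot: [-179.8, 0.1, 20.0]
wrist_force: [0.1, -0.2, -0.7]
opening: 0.0122
grasp_force: 115.7
```

>>> move_arm:
  offset:
    - [0, 0, -2]
    - [0, 0, -3]
    - [0, 0, -1]
    - [0, 0, 0]
  twist:
    - [0, 0, 0]
    - [0, 0, 0]
    - [0, 0, 0]
    - [0, 0, 0]
  grip: [0, 0, 0, 0]

```text
time: 13.3
ee_pos: [0.4558, 0.1206, 0.2061]
tcp_rot: [-179.8, -0.1, 20.0]
wrist_force: [0.3, -0.5, -1.3]
opening: 0.0117
grasp_force: 115.6
```

```bash
python3 e.py; python3 plan.py .5225 -.3645 .18 16.6 14
```

```text
13.3 [0.4558 0.1206 0.2061] [-179.815    -0.1186   19.9874] [ 0.3048 -0.4562 -1.2734]
side yellow 428 [0.5714 0.1589 0.0724] [0.5407 0.0957 0.0002] [0.6115 0.1756 0.1985] ring 121 [0.5573 0.1601 0.1366]
top yellow 220 [0.5782 0.1547 0.0717] [0.5475 0.1341 0.0656] [0.6119 0.1727 0.0801] ring 47 [0.5625 0.1588 0.0774]
[0.45489735 0.12036532 0.20349067] [-1.79793851e+02  1.00345286e-01  1.99904105e+01] 13.4
twist [np.float64(-0.0), np.float64(0.0), np.float64(0.004)]
[[-0.73, 3.42, 0.16], [-0.72, 3.42, 0.16], [-0.7, 3.43, 0.16], [-0.69, 3.43, 0.16], [-0.67, 3.43, 0.16]]
[[-0.66, 3.43, 0.16], [-0.64, 3.44, 0.16], [-0.63, 3.44, 0.16], [-0.61, 3.44, 0.16], [-0.6, 3.45, 0.16]]
[[-0.58, 3.45, 0.16], [-0.57, 3.45, 0.17], [-0.56, 3.45, 0.17], [-0.54, 3.45, 0.17]]
```

The clip stayed on the spool. Now back to the rest.

>>> move_arm:
  offset:
    - [-0.73, 3.42, 0.16]
    - [-0.72, 3.42, 0.16]
    - [-0.7, 3.43, 0.16]
    - [-0.69, 3.43, 0.16]
    - [-0.67, 3.43, 0.16]
  twist:
    - [0, 0, 0.004]
    - [0, 0, 0.004]
    - [0, 0, 0.004]
    - [0, 0, 0.004]
    - [0, 0, 0.004]
  grip: [0, 0, 0, 0, 0]

```text
time: 13.9
ee_pos: [0.4786, -0.0541, 0.1939]
tcp_rot: [-179.7, 0.2, 18.8]
wrist_force: [0.2, -0.8, -1.8]
opening: 0.0117
grasp_force: 115.7
```

>>> move_arm:
  offset:
    - [-0.66, 3.43, 0.16]
    - [-0.64, 3.44, 0.16]
    - [-0.63, 3.44, 0.16]
    - [-0.61, 3.44, 0.16]
    - [-0.6, 3.45, 0.16]
  twist:
    - [0, 0, 0.004]
    - [0, 0, 0.004]
    - [0, 0, 0.004]
    - [0, 0, 0.004]
    - [0, 0, 0.004]
  grip: [0, 0, 0, 0, 0]

```text
time: 14.4
ee_pos: [0.503, -0.2272, 0.1852]
tcp_rot: [-179.7, 0.2, 17.7]
wrist_force: [0.1, -0.4, -1.3]
opening: 0.0116
grasp_force: 115.7
```

>>> move_arm:
  offset:
    - [-0.58, 3.45, 0.16]
    - [-0.57, 3.45, 0.17]
    - [-0.56, 3.45, 0.17]
    - [-0.54, 3.45, 0.17]
    - [0, 0, 0]
  twist:
    - [0, 0, 0.004]
    - [0, 0, 0.004]
    - [0, 0, 0.004]
    - [0, 0, 0.004]
    - [0, 0, 0]
  grip: [0, 0, 0, 0, 0]

```text
time: 14.9
ee_pos: [0.5224, -0.3674, 0.1764]
tcp_rot: [-179.7, 0.2, 16.6]
wrist_force: [-1.0, 0.5, -0.2]
opening: 0.012
grasp_force: 115.7
```

```bash
python3 plan.py .523 -.3645 .085 16.6 5
```

```text
[ 0.52244768 -0.36742444  0.17639573] [-179.67110409    0.24536376   16.59809128] 14.9
twist [np.float64(-0.001), np.float64(0.001), np.float64(-0.0)]
[[0.04, -0.04, 1.83], [0.03, -0.04, 1.83], [0.03, -0.05, 1.83], [0.03, -0.05, 1.83], [0.03, -0.05, 1.83]]
```

>>> move_arm:
  offset:
    - [0.03, -0.05, 1.8]
    - [0.03, -0.05, 1.8]
    - [0.03, -0.05, 1.8]
    - [0.03, -0.05, 1.8]
    - [0, 0, 1.8]
  twist:
    - [-0.001, 0.001, 0]
    - [-0.001, 0.001, 0]
    - [-0.001, 0.001, 0]
    - [-0.001, 0.001, 0]
    - [-0.001, 0.001, 0]
  grip: [0, 0, 0, 0, 0]

```text
time: 15.4
ee_pos: [0.5232, -0.3609, 0.0876]
tcp_rot: [-180.0, -0.1, 16.8]
wrist_force: [0.5, 0.7, -0.8]
opening: 0.012
grasp_force: 115.6
```

>>> move_arm:
  offset:
    - [0, 0, 0.4]
    - [0, 0, 0.3]
    - [0, 0, 0.2]
    - [0, 0, 0]
  twist:
    - [0, 0, 0]
    - [0, 0, 0]
    - [0, 0, 0]
    - [0, 0, 0]
  grip: [0, 0, 0, 0]

```text
time: 15.8
ee_pos: [0.524, -0.362, 0.0813]
tcp_rot: [179.9, -0.2, 16.8]
wrist_force: [0.2, -0.0, -1.1]
opening: 0.0116
grasp_force: 115.6
```

>>> move_arm:
  offset:
    - [0, 0.1, 0.3]
    - [0, 0.1, 0.2]
    - [0, 0, 0.1]
    - [0, 0, 0]
  twist:
    - [0, 0, 0]
    - [0, 0, 0]
    - [0, 0, 0]
    - [0, 0, 0]
  grip: [0, 0, 0, 0]
  force: 60

```text
time: 16.2
ee_pos: [0.5244, -0.3639, 0.0746]
tcp_rot: [179.9, -0.2, 16.8]
wrist_force: [-0.0, 0.2, -0.9]
opening: 0.0119
grasp_force: 115.6
```

>>> move_arm:
  offset:
    - [0, 0, 0.1]
    - [0, 0, 0.1]
    - [0, 0, 0]
    - [0, 0, 0]
  twist:
    - [0, 0, 0]
    - [0, 0, 0]
    - [0, 0, 0]
    - [0, 0, 0]
  grip: [0, 0, 0, 0]

```text
time: 16.6
ee_pos: [0.5245, -0.3639, 0.0737]
tcp_rot: [179.9, -0.2, 16.8]
wrist_force: [-2.3, 1.6, 5.2]
opening: 0.0118
grasp_force: 116.5
```

It touches down at the same height as when picked, with 5 N. I release partway (clear of the end block) and rise.

>>> move_arm:
  offset:
    - [0, 0, 0]
    - [0, 0, 0]
    - [0, 0, 0]
    - [0, 0, 0]
    - [0, 0, 0]
  twist:
    - [0, 0, 0]
    - [0, 0, 0]
    - [0, 0, 0]
    - [0, 0, 0]
    - [0, 0, 0]
  grip: [0.2, 0.25, 0.3, 0.4, 0.45]

```text
time: 17.1
ee_pos: [0.5244, -0.3638, 0.0727]
tcp_rot: [179.9, -0.2, 16.8]
wrist_force: [0.1, 0.5, 1.1]
opening: 0.0387
grasp_force: 0.0
```

>>> move_arm:
  offset:
    - [0, 0, 0]
    - [0, 0, -1]
    - [0, 0, -2]
    - [0, 0, -3]
    - [0, 0, -4]
  twist:
    - [0, 0, 0]
    - [0, 0, 0]
    - [0, 0, 0]
    - [0, 0, 0]
    - [0, 0, 0]
  grip: [0.45, 0.45, 0.45, 0.45, 0.45]

```text
time: 17.6
ee_pos: [0.5234, -0.3633, 0.1731]
tcp_rot: [-180.0, -0.1, 16.8]
wrist_force: [1.4, -0.5, 0.0]
opening: 0.0385
grasp_force: 0.0
```

>>> move_arm:
  offset:
    - [0, 0, -3]
    - [-3, -3, 0]
    - [-3, -3, 0]
    - [-3, -3, 0]
    - [0, 0, 0]
  twist:
    - [0, 0, 0]
    - [0, 0, 0]
    - [0, 0, 0]
    - [0, 0, 0]
    - [0, 0, 0]
  grip: [0.45, 0.45, 0.45, 0.45, 0.45]

```text
time: 18.1
ee_pos: [0.4083, -0.3015, 0.2036]
tcp_rot: [179.9, -0.2, 16.8]
wrist_force: [1.6, -1.3, 0.1]
opening: 0.0384
grasp_force: 0.0
```

```bash
python3 - <<'E'
from h import *
o=bot.get_obs();print(o["time"],o["ee_pos"],o["grasp_force"],o["opening"])
a=shot("top");b=shot("side")
A=cv2.resize(a["color"][120:280,130:480],(800,366),interpolation=cv2.INTER_CUBIC);B=cv2.resize(b["color"][110:210,170:380],(480,229));C=cv2.resize(b["color"][200:310,160:310],(320,229))
cv2.imwrite("pics/end.png",np.vstack([A,np.hstack([B,C])])[...,::-1])
E
```

```text
18.1 [ 0.40826306 -0.30154224  0.20359094] 0.0 0.03838681721997208
```

View pics/end.png

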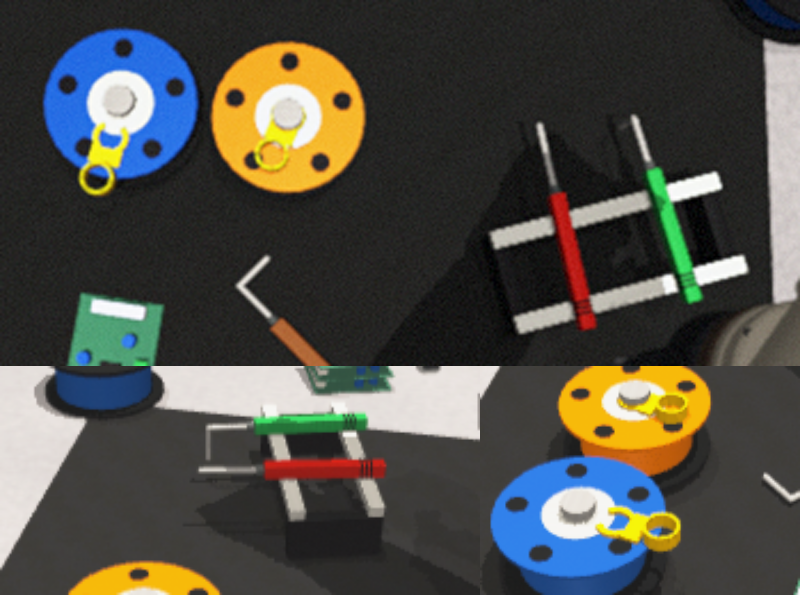

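The final picture shows the blue clip off its shaft at (100,155), the orange clip seated at (275,140), and the green pick across both rails at (672,235) with its hook hanging free. The gripper is clear, so I hand the job in.

```bash
python3 -c "
from workcell import bot
print(bot.job_done())"
```

```text
the job is handed in; nothing more can be done
None
```

I handed the job in at about 18 s: the blue clip is clear of its shaft and lying on the spool, the orange clip is still in its groove, and the green pick is back across both rails, released.

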